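# Zero the cutter lift, raise it five clicks and lock it

### The job

Set the cutter height on the router table: with the winder's knob, turn the dial clockwise (seen from above) until it comes gently up against its stop, then wind it counter-clockwise exactly five clicks, counting them by feel because the dial has free play, and never turning harder than 25 N at the knob. Then let go and press the small lock plunger fully down, without touching the cutter, shifting the loose things or moving the setting.

Things in the scene. Friction and masses are not known exactly. Their poses are not given: they have to be found in the camera images.
- dial_axis (a point): Winder dial: black level disc, 124 mm diameter, 9 mm thick, on a low round dark steel housing. Point: on its vertical turning axis at the disc's underside, about 24 mm above the work surface; z up; x points to the knob. 12 clicks a turn. Clockwise (from above) lowers, to a hard stop 3 degrees past the lowest click; the stop's direction is hidden and varies. It starts 2 to 6 clicks above it.
- knob_mid (a point): Middle of the knob: upright black cylinder, 18 mm diameter, 45 mm tall, 50 mm from the dial's axis, foot on the dial's upper face; the point is on its axis, half-way up. It spins freely on its pin, so a gripper need not turn as it goes round. Resistance here rises to about 6 N in each click, then drops suddenly under 2 N as it clicks over; at the stop it goes on rising, to 25 N within 3 mm.
- cutter (a joint): Height setting of the cutter, m: 0 at the lowest click, +0.0001 per click counter-clockwise, far less than the reading's noise. Dial and setting have free play of more than one click between them: nearly no resistance there, taken up at each reversal, and after each click the setting jumps ahead of the dial; so the dial's angle does not tell the setting. Let go, it rests in the nearest click.
- crank (a joint): Load on the dial: twist of its stiff sprung hub, rad: 0 unloaded, positive when the dial is pushed counter-clockwise, 0.05 at 25 N (pushed at the knob along its circle). Noisy.
- cutter_top (a point): Top centre of the router cutter: small four-winged steel bit 16 mm wide standing about 36 mm out of the insert plate, beside the dial (about 140 mm from its axis). Not to be touched.
- lock (a joint): Lock plunger travel in m: 0 up (at the start), 0.010 fully down. About 4 N of steady friction, no spring: it stays where it is left.
- lock_top (a point): Top centre of the lock plunger: small black round head, 26 mm diameter, on a short steel collar, on the insert plate on the far side of the cutter from the dial; top about 51 mm above the work surface when up, 41 mm when down. Pressed straight down.
- wrench: Loose steel spanner, 200 mm long, lying on the table to the robot's right. Leave alone.
- bowl: Loose turned wooden bowl, 130 mm across, 55 mm high, on the table to the left. Origin under its centre. Leave alone.
- spindle: Loose turned wooden finial, 110 mm tall, 48 mm across, standing on the table to the left. Origin under its centre. Leave alone.

How it is judged:
By the outcome, as a careful person would: the job done as asked, in the order asked, and still so for the second after the job is handed in, with the robot touching nothing.
It also fails if it takes over 72 s, if anything falls off the work surface, if the arm or the gripper's body presses on something with over 40 N, if the wrist force passes 120 N, or if a joint passes its speed limit or range.

### The arm

A 6-joint arm with a two-finger parallel gripper is mounted at the origin on the work surface. World frame = base frame: x ahead of the robot, y to its left, z up, the work surface at z = 0. Lengths are in m, angles in rad, forces in N, time in s.
With the tool pointing down it reaches from about 0.425 to 0.95 m from the base axis. Payload 14.7 kg.
Tool frame: the origin (TCP) lies midway between the tips of the shut fingers; the grasp point (between the pads) lies 19 mm behind it; z points along the fingers, y is the direction in which the jaws open and shut (so a half turn about z gives the same grasp; the last joint's range is limited). The gripper opens to 85 mm and grips with 20 to 120 N. Pads are 22 mm wide; open, the fingers measure 114 mm over their backs; the gripper's body (76 mm by 85 mm) begins 54 mm behind the grasp point. The pads swing forward as they close: fully open they stand 13 mm farther back than shut.
Start: joints at [-1.321, 0.48, 1.596, -0, 1.065, -0.047], TCP at [0.19, -0.622, 0.231] pointing down, gripper open.
Joint ranges: [-2.75, 2.75], [-0.82, 2.05], [0.23, 2.67], [-1.56, 4.7], [0.09, 2.69], [-2.92, 2.92]. Speed limits (rad/s): [1.89, 1.89, 2.39, 3.01, 3.01, 3.01].

### API

Orientations are given as a 3x3 rotation matrix whose columns are the frame's x, y, z axes.
In Python, from rig import bot gives the robot as it stands.
- The arm moves only by the shell command python3 -m crank 'ROWS' [FORCE]. ROWS is text: rows parted by semicolons, each of 7 numbers parted by spaces: the shift along the tool's x, y, z as a fraction of full scale, then the turn, a rotation vector about the tool's x, y, z as a fraction of full scale, then the opening, from -1 (shut) to 1 (fully open). A call has 1 to 8 rows; each row is the pose to reach, as a shift and turn from the pose measured when the call began, along the tool's axes at that moment, turning the shorter way round; what a row does not reach only later rows make up. Full scale, the value 1, is 1 m for a shift and 180 degrees for a turn. A row lasts 1/10 s, in which the tool goes at most 50 mm and 8.59 degrees, less where a joint would pass 70% of its speed; a pose out of reach is approached as far as the arm can. A call with a number of a shift or a turn outside -1 to 1 is refused whole. A call with a gripper value outside its range is refused whole. The fingers move at their own pace and stop on an object; FORCE is the grip in N (left out, the last holds). Time passes only in rows, so rows that repeat a pose let the fingers close. It gives the time, the measured TCP pose, the force and the opening at its end, in the units of the state.
- bot.get_obs(): the state, without advancing time (a new reading comes with each control period).
- bot.read_camera(name): name is "scene" or "top" or "wrist"; returns a dict with "pixels" (400x640x3 uint8, red, green, blue), "camera_matrix" (3x3 intrinsics, pixels), "dist_coeffs" ([k1, k2, p1, p2, k3] as OpenCV has them; the pictures are not rectified), "rvec" (rotation vector, rad) and "tvec" (3), from world to camera coordinates, as OpenCV has them; the wrist camera has in their place "mount" (4x4, takes a point from camera to tool coordinates, whose origin is the TCP and whose axes are the flange's). Camera axes: x right, y down, z forward; pixel columns grow to the right and rows downward; lengths in m; the calibration is good to about 2 mm. A picture is of the moment at which its call begins: read the wrist's pose just before it. There is no depth.
- bot.finish_job(): hands the job in, once; it reports no verdict.
The state is a dict: "time_s": time; "joint_pos": joint angles; "qd": joint speeds; "tau": joint torques, N m; "position": TCP position; "tcp_rot": TCP orientation; "wrist_force": force on the tool from outside, world axes, zero at the start; "wrist_torque": the same for the moment, N m; "gripper_width": opening from 0.0 (shut) to 1.0 (fully open).
Only numpy, scipy, OpenCV 4.12 (cv2) and the standard library are available. Lean on these libraries where they do the work, as an engineer would, in place of code of your own. Each camera call takes 0.05 s, during which the arm holds its last target. There are 200 camera calls.

## Working session

There is one attempt and no reset: what is moved stays moved. The work goes in short steps, Python scripts to look and compute and a shell command to move; the robot and the scene stay as the last step left them, time stands still between calls to the robot, and variables do not carry over. Pictures are saved under pics/ and viewed, about 8 in all and at most 12, crops included, and the job is handed in when it is done.

```bash
mkdir -p pics; ls; python3 - <<'E'
from rig import bot
import cv2,numpy as np
o=bot.get_obs(); print({k:np.round(v,3).tolist() for k,v in o.items()})
for n in("scene","top"):
    c=bot.read_camera(n); cv2.imwrite(f"pics/{n}0.png",c["pixels"][...,::-1]); np.savez(f"{n}0.npz",**c)
    print(n,[np.round(c[k],4).tolist() for k in("camera_matrix","dist_coeffs","rvec","tvec")])
E
```

```text
pics
{'time_s': 0.0, 'joint_pos': [-1.321, 0.481, 1.597, 0.0, 1.065, -0.047], 'qd': [0.001, 0.001, -0.001, 0.0, 0.001, -0.0], 'tau': [-0.005, -95.066, -43.02, -0.001, 0.012, 0.0], 'position': [0.19, -0.621, 0.231], 'tcp_rot': [[0.956, 0.292, -0.0], [0.292, -0.956, 0.001], [0.0, -0.001, -1.0]], 'wrist_force': [0.014, 0.162, 0.191], 'wrist_torque': [0.015, 0.017, 0.013], 'gripper_width': 1.003}
scene [[[395.3345, 0.0, 320.9714], [0.0, 395.3345, 195.5378], [0.0, 0.0, 1.0]], [-0.0548, 0.0, 0.0, 0.0, 0.0], [1.6999, 1.6679, -0.8127], [0.0011, -0.2843, 1.5537]]
top [[[487.514, 0.0, 323.7325], [0.0, 487.514, 207.2647], [0.0, 0.0, 1.0]], [0.0019, 0.0, 0.0, 0.0, 0.0], [2.1326, -2.1711, 0.1594], [0.005, 0.5277, 1.5533]]
```

View pics/top0.png

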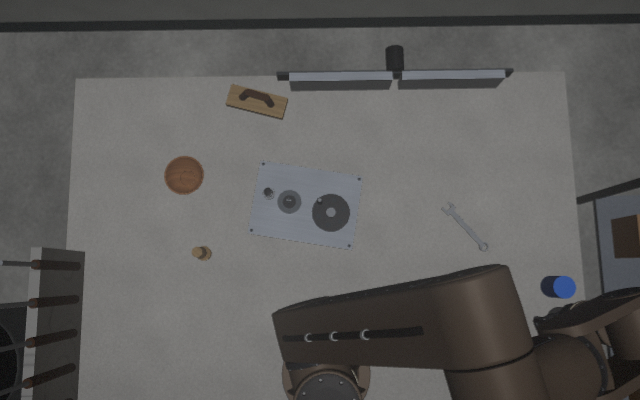

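View pics/scene0.png

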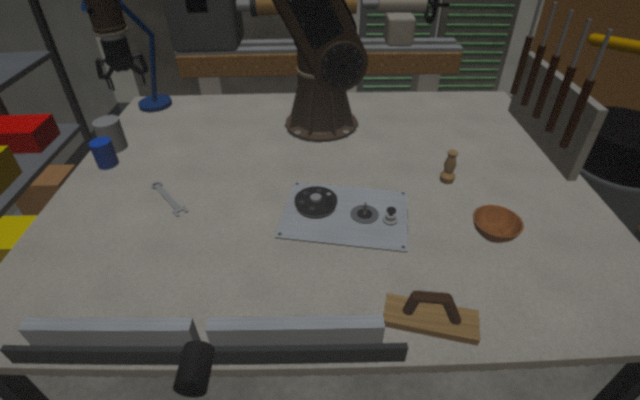

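```bash
cat > h.py <<'E'
import cv2,numpy as np
def ray(c,u,v):
    K=c["camera_matrix"];d=c["dist_coeffs"];R=cv2.Rodrigues(np.array(c["rvec"],float))[0];t=np.array(c["tvec"],float).ravel()
    p=cv2.undistortPoints(np.array([[[u,v]]],float),K,d)[0,0]
    return -R.T@t, R.T@np.array([p[0],p[1],1])
def plane(c,u,v,z):
    o,d=ray(c,u,v); return o+d*(z-o[2])/d[2]
def proj(c,P): return cv2.projectPoints(np.array(P,float).reshape(-1,3),np.array(c["rvec"],float),np.array(c["tvec"],float),c["camera_matrix"],c["dist_coeffs"])[0][:,0]
E
python3 - <<'E'
import cv2,numpy as np
a=cv2.imread("pics/top0.png")[155:255,245:370]; b=cv2.imread("pics/scene0.png")[175:255,270:420]
f=lambda m:cv2.convertScaleAbs(m,alpha=1.8)
a=cv2.resize(f(a),(400,320),interpolation=3);a=cv2.resize(f(cv2.imread("pics/top0.png")[155:255,245:370]),(375,300),interpolation=3)
b=cv2.resize(f(b),(750,400),interpolation=3)[:, :]
b=cv2.resize(f(cv2.imread("pics/scene0.png")[180:250,270:420]),(600,280),interpolation=3)
o=np.zeros((580,600,3),np.uint8);o[:300,:375]=a;o[300:]=b
cv2.imwrite("pics/crop1.png",o)
E
```

```text
(no output)
```

View pics/crop1.png

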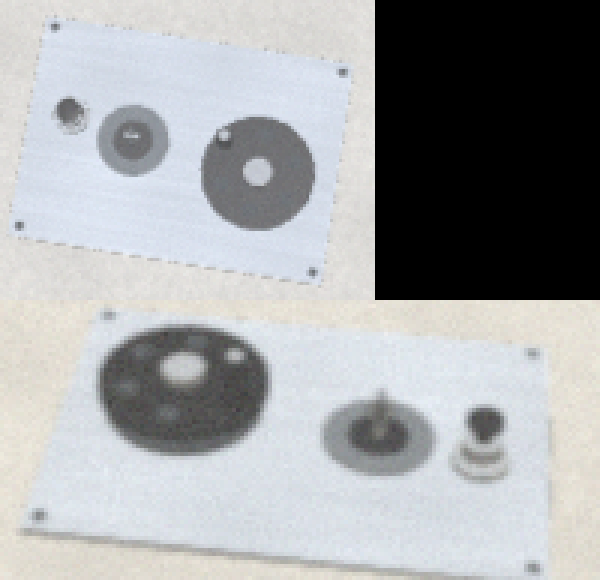

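```bash
cat > m.py <<'E'
import numpy as np
from h import *
T=dict(np.load("top0.npz"));S=dict(np.load("scene0.npz"))
def tri(a,b):
    o1,d1=ray(T,*a);o2,d2=ray(S,*b)
    s,*_=np.linalg.lstsq(np.stack([d1,-d2],1),o2-o1,rcond=None)
    p,q=o1+s[0]*d1,o2+s[1]*d2
    return np.round((p+q)/2,4),round(float(np.linalg.norm(p-q)),4)
t=lambda x,y:(245+(x+.5)/3-.5,155+(y+.5)/3-.5)
s=lambda x,y:(270+(x+.5)/4-.5,180+(y-300+.5)/4-.5)
for n,a,b in(("dialhub",(258,172),(182,368)),("knobtop",(224,134),(235,355)),("cuttertop",(131,135),(382,392)),("locktop",(69,108),(485,422)),("screwTL",(55,27),(532,567)),("screwBR",(313,272),(108,314))):
    print(n,tri(t(*a),s(*b)))
print("dial on z=.033",plane(T,*t(258,173),.033),plane(S,*s(184,386),.033))
for P in plane(T,*t(258,173),.033)+np.array([[.062,0,0],[-.062,0,0]]): print(proj(T,P))
for z in(.033,.078): print("spot top",z,plane(T,*t(224,134),z),"scene",plane(S,*s(235,355),z))
print("lock z=.051",plane(T,*t(69,108),.051),plane(S,*s(485,418),.051))
E
python3 m.py
```

```text
dialhub (array([ 0.5114, -0.0261,  0.0396]), 0.0013)
knobtop (array([0.5476, 0.0103, 0.0791]), 0.0017)
cuttertop (array([0.5531, 0.1113, 0.049 ]), 0.0026)
locktop (array([0.5843, 0.1783, 0.047 ]), 0.0023)
screwTL (array([0.6835, 0.1977, 0.0086]), 0.0019)
screwBR (array([ 0.4039, -0.0843,  0.0088]), 0.0022)
dial on z=.033 [ 0.5111918  -0.02681829  0.033     ] [ 0.5236681  -0.02415433  0.033     ]
[[330.28308443 193.61675515]]
[[331.05449257 231.25510066]]
spot top 0.033 [0.5548138  0.00946073 0.033     ] scene [0.48893556 0.01312141 0.033     ]
spot top 0.078 [0.54769721 0.00945436 0.078     ] scene [0.54619979 0.01118924 0.078     ]
lock z=.051 [0.58336115 0.17669745 0.051     ] [0.58478886 0.17897084 0.051     ]
```

```bash
cat > st.py <<'E'
# print state about the dial; exit 1 if CCW tangential load on dial lies outside [lo,hi]
import sys,numpy as np
from rig import bot
C=np.array([.5114,-.0264])
o=bot.get_obs();p=np.array(o["position"]);f=np.array(o["wrist_force"])
r=p[:2]-C;R=np.hypot(*r);e=r/R;t=np.array([-e[1],e[0]])
ft=-f[:2]@t
print(f"t{o['time_s']:.1f} p{np.round(p,4)} ang{np.degrees(np.arctan2(*r[::-1])):.1f} R{R*1e3:.1f} push_ccw{ft:.1f} push_out{-f[:2]@e:.1f} fz{f[2]:.1f} w{o['gripper_width']:.2f} yaw{np.degrees(np.arctan2(o['tcp_rot'][1][0],o['tcp_rot'][0][0])):.1f}")
if len(sys.argv)>2 and not float(sys.argv[1])<=ft<=float(sys.argv[2]): print("STOP"); sys.exit(1)
E
A='0.526 -0.5 0.08 0 0 -0.405 0'
python3 -m crank '0.526 -0.5 0.08 0 0 -0.405 0;0.526 -0.5 0.08 0 0 -0.405 0;0.526 -0.5 0.08 0 0 -0.405 0;0.526 -0.5 0.08 0 0 -0.405 0;0.526 -0.5 0.08 0 0 -0.405 0;0.526 -0.5 0.08 0 0 -0.405 0;0.526 -0.5 0.08 0 0 -0.405 0;0.526 -0.5 0.08 0 0 -0.405 0' 25; python3 st.py; python3 -c "
from rig import bot
import numpy as np
o=bot.get_obs();R=np.array(o['tcp_rot']);print(np.round(R.T@(np.array([.5475,.0103,.13])-o['position']),4),np.round(o['joint_pos'],2))"
```

```text
time_s: 0.9
position: [0.3859, -0.2734, 0.1873]
tcp_rot: [[0.068, 0.998, -0.0], [0.998, -0.068, 0.001], [0.001, -0.0, -1.0]]
wrist_force: [1.6, 0.0, 0.2]
gripper_width: 0.497
t0.9 p[ 0.3859 -0.2734  0.1873] ang-116.9 R277.1 push_ccw-1.4 push_out0.8 fz0.2 w0.50 yaw86.1
[0.294  0.1419 0.0575] [-0.68  0.29  2.04  0.    0.81 -0.61]
```

```bash
python3 -m crank '0.294 0.142 0.057 0 0 -0.022 0;0.294 0.142 0.057 0 0 -0.022 0;0.294 0.142 0.057 0 0 -0.022 0;0.294 0.142 0.057 0 0 -0.022 0;0.294 0.142 0.057 0 0 -0.022 0;0.294 0.142 0.057 0 0 -0.022 0;0.294 0.142 0.057 0 0 -0.022 0;0.294 0.142 0.057 0 0 -0.022 0' >/dev/null; python3 st.py; python3 -c "
from rig import bot
import cv2,numpy as np
o=bot.get_obs();c=bot.read_camera('wrist');M=np.array(c['mount']);R=np.array(o['tcp_rot'])
X=np.eye(4);X[:3,:3]=R;X[:3,3]=o['position'];W=np.linalg.inv(X@M)
c['rvec']=cv2.Rodrigues(W[:3,:3])[0];c['tvec']=W[:3,3];c.pop('mount');np.savez('wr0.npz',**c)
cv2.imwrite('pics/wr0.png',cv2.convertScaleAbs(c['pixels'][...,::-1],alpha=1.6))
from h import proj
print(proj(c,[[.5475,.0103,.078],[.5475,.0103,.033],[.5114,-.0264,.033],[.584,.178,.051],[.553,.111,.047]]).round())"
```

```text
t1.7 p[0.549  0.0137 0.1296] ang46.8 R55.0 push_ccw-0.7 push_out1.4 fz1.0 w0.50 yaw90.3
[[316. 226.]
 [316. 205.]
 [274. 246.]
 [376. -41.]
 [325.  73.]]
```

View pics/wr0.png

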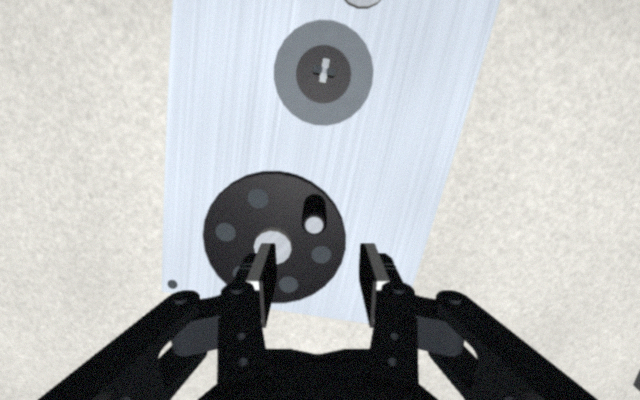

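```bash
python3 -c "
import numpy as np
from h import *
c=dict(np.load('wr0.npz'))
g=c['pixels'].max(2).astype(int)
hit=[]
for a in np.radians(list(range(150,395,5))):
    # walk out from the centre until bright
    for r in range(55,90,1):
        u,v=275+r*np.cos(a),237+r*np.sin(a)
        if g[int(round(v)),int(round(u))]>75: hit.append(plane(c,u-.5*np.cos(a),v-.5*np.sin(a),.033)[:2]);break
h=np.array(hit);A=np.c_[2*h,np.ones(len(h))];s=np.linalg.lstsq(A,(h**2).sum(1),rcond=None)[0]
r=np.sqrt(s[2]+s[0]**2+s[1]**2);print(len(h),s[:2],r,np.std(np.hypot(*(h-s[:2]).T)))
print('hub',plane(c,272,246,.04),'knob',plane(c,314,225,.078),'cut',plane(c,325,65,.047))
"
```

```text
49 [ 0.51126515 -0.02202887] 0.060803129719264874 0.00041373164485600597
hub [ 0.51042874 -0.02341642  0.04      ] knob [0.54594705 0.0113553  0.078     ] cut [0.55294555 0.11620007 0.047     ]
```

```bash
sed -i 's/C=np.array.*/C=np.array([.5115,-.0245])/' st.py
python3 -m crank '-0.003 -0.002 0.05 0 0 0 0;-0.003 -0.002 0.08 0 0 0 0;-0.003 -0.002 0.088 0 0 0 0;-0.003 -0.002 0.088 0 0 0 0' 25 >/dev/null; python3 st.py
python3 -m crank '0 0 0 0 0 0 -0.3;0 0 0 0 0 0 -1;0 0 0 0 0 0 -1;0 0 0 0 0 0 -1;0 0 0 0 0 0 -1' 25 >/dev/null; python3 st.py;python3 -m crank '0 0 0 0 0 0 -1'; python3 st.py
```

```text
t2.1 p[0.5448 0.0084 0.0412] ang44.7 R46.8 push_ccw-0.6 push_out-0.3 fz0.1 w0.50 yaw90.2
t2.6 p[0.5458 0.0085 0.0422] ang43.9 R47.6 push_ccw-0.9 push_out-3.5 fz7.5 w0.20 yaw90.2
time_s: 2.75
position: [0.5458, 0.0084, 0.0427]
tcp_rot: [[-0.003, 1.0, -0.001], [1.0, 0.003, 0.001], [0.001, -0.001, -1.0]]
wrist_force: [-2.0, -3.4, -2.1]
gripper_width: 0.201
t2.8 p[0.5458 0.0084 0.0427] ang43.8 R47.6 push_ccw1.1 push_out3.8 fz-2.1 w0.20 yaw90.2
```

```bash
sed -i 's/C=np.array.*/C=np.array([.5110,-.0275])/' st.py
cat > plan.py <<'E'
# tool-frame (x=world y, y=world x) shifts for steps along the circle: plan.py step_deg n  [theta0]
import sys,numpy as np
from rig import bot
C=np.array([.5110,-.0275]);o=bot.get_obs();p=np.array(o["position"]);R=np.array(o["tcp_rot"])
st,n=float(sys.argv[1]),int(sys.argv[2]);r=p[:2]-C
th=np.radians(float(sys.argv[3])) if len(sys.argv)>3 else np.arctan2(r[1],r[0])
pt=lambda a:np.r_[C+.05*np.array([np.cos(a),np.sin(a)]),.0425]
q=[pt(th+np.radians(st)*i) for i in range(n+1)]
L=lambda d:" ".join(f"{x:.4f}" for x in (R.T@d))
print("cum:",*[L(x-p) for x in q[1:]],sep="\n ")
print("inc:",*[L(b-a) for a,b in zip(q,q[1:])],sep="\n ")
E
python3 st.py; python3 plan.py -3 8 46
```

```text
t2.8 p[0.5458 0.0084 0.0427] ang45.9 R50.0 push_ccw0.9 push_out3.9 fz-2.1 w0.20 yaw90.2
cum:
 -0.0018 0.0017 0.0002
 -0.0038 0.0035 0.0002
 -0.0059 0.0051 0.0002
 -0.0080 0.0066 0.0002
 -0.0102 0.0080 0.0002
 -0.0125 0.0093 0.0002
 -0.0148 0.0105 0.0002
 -0.0172 0.0115 0.0002
inc:
 -0.0019 0.0018 -0.0000
 -0.0020 0.0017 -0.0000
 -0.0021 0.0016 -0.0000
 -0.0021 0.0015 -0.0000
 -0.0022 0.0014 -0.0000
 -0.0023 0.0013 -0.0000
 -0.0023 0.0012 -0.0000
 -0.0024 0.0010 -0.0000
```

```bash

python3 -m crank '-0.0018 0.0017 0 0 0 0 -1;-0.0038 0.0035 0 0 0 0 -1' >/dev/null; python3 st.py
python3 -m crank '-0.0020 0.0016 0 0 0 0 -1;-0.0041 0.0031 0 0 0 0 -1' >/dev/null; python3 st.py
python3 -m crank '-0.0022 0.0014 0 0 0 0 -1;-0.0045 0.0027 0 0 0 0 -1' >/dev/null; python3 st.py
python3 -m crank '0 0 0 0 0 0 -1' >/dev/null; python3 st.py
python3 -m crank '0 0 0 0 0 0 -1' >/dev/null; python3 st.py
python3 -m crank '0 0 0 0 0 0 -1' >/dev/null; python3 st.py
```

```text
t3.0 p[0.5493 0.0046 0.0428] ang39.9 R50.0 push_ccw1.0 push_out0.9 fz-1.2 w0.20 yaw90.2
t3.1 p[5.527e-01 3.000e-04 4.280e-02] ang33.6 R50.1 push_ccw0.3 push_out-0.3 fz0.3 w0.20 yaw90.2
t3.4 p[ 0.5557 -0.0045  0.0428] ang27.3 R50.2 push_ccw0.1 push_out0.2 fz0.6 w0.20 yaw90.2
t3.5 p[ 0.5558 -0.0048  0.0428] ang26.9 R50.3 push_ccw-0.3 push_out0.8 fz0.3 w0.20 yaw90.2
t3.5 p[ 0.5559 -0.0049  0.0428] ang26.7 R50.3 push_ccw-0.1 push_out0.3 fz0.7 w0.19 yaw90.2
t3.6 p[ 0.5559 -0.0049  0.0428] ang26.7 R50.3 push_ccw-0.4 push_out0.1 fz1.0 w0.20 yaw90.2
```

```bash
python3 plan.py -3 12 26.7 | sed -n '/inc/,$p'; set -e
python3 -m crank '-0.0023 0.0012 0 0 0 0 -1' >/dev/null; python3 st.py -9 99
python3 -m crank '-0.0024 0.0010 0 0 0 0 -1' >/dev/null; python3 st.py -9 99
python3 -m crank '-0.0024 0.0009 0 0 0 0 -1' >/dev/null; python3 st.py -9 99
python3 -m crank '-0.0025 0.0008 0 0 0 0 -1' >/dev/null; python3 st.py -9 99
python3 -m crank '-0.0025 0.0007 0 0 0 0 -1' >/dev/null; python3 st.py -9 99
python3 -m crank '-0.0025 0.0005 0 0 0 0 -1' >/dev/null; python3 st.py -9 99
python3 -m crank '-0.0026 0.0004 0 0 0 0 -1' >/dev/null; python3 st.py -9 99
python3 -m crank '-0.0026 0.0003 0 0 0 0 -1' >/dev/null; python3 st.py -9 99
python3 -m crank '-0.0026 0.0001 0 0 0 0 -1' >/dev/null; python3 st.py -9 99
python3 -m crank '-0.0026 -0.0001 0 0 0 0 -1' >/dev/null; python3 st.py -9 99
```

```text
inc:
 -0.0024 0.0011 -0.0000
 -0.0024 0.0010 -0.0000
 -0.0025 0.0009 -0.0000
 -0.0025 0.0007 -0.0000
 -0.0026 0.0006 -0.0000
 -0.0026 0.0005 -0.0000
 -0.0026 0.0003 -0.0000
 -0.0026 0.0002 -0.0000
 -0.0026 0.0000 -0.0000
 -0.0026 -0.0001 -0.0000
 -0.0026 -0.0002 -0.0000
 -0.0026 -0.0004 -0.0000
t3.8 p[ 0.557  -0.007   0.0428] ang24.0 R50.4 push_ccw0.8 push_out1.4 fz0.1 w0.20 yaw90.2
t3.9 p[ 0.558  -0.0095  0.0428] ang21.0 R50.4 push_ccw-0.9 push_out0.5 fz0.7 w0.20 yaw90.2
t4.0 p[ 0.5589 -0.0119  0.0428] ang18.0 R50.4 push_ccw-4.2 push_out0.1 fz1.5 w0.20 yaw90.2
t4.0 p[ 0.5597 -0.0144  0.0428] ang15.1 R50.4 push_ccw-6.0 push_out0.3 fz1.3 w0.20 yaw90.2
t4.2 p[ 0.5604 -0.0169  0.0428] ang12.2 R50.5 push_ccw-6.3 push_out0.0 fz1.1 w0.21 yaw90.2
t4.2 p[ 0.5609 -0.0193  0.0428] ang9.3 R50.6 push_ccw-4.5 push_out-1.2 fz1.5 w0.20 yaw90.2
t4.3 p[ 0.5614 -0.022   0.0428] ang6.3 R50.7 push_ccw-2.1 push_out0.3 fz1.1 w0.20 yaw90.2
t4.5 p[ 0.5618 -0.0249  0.0427] ang3.0 R50.8 push_ccw-0.5 push_out1.9 fz0.9 w0.20 yaw90.2
t4.5 p[ 0.5619 -0.0278  0.0427] ang-0.4 R50.9 push_ccw1.0 push_out1.3 fz1.3 w0.20 yaw90.2
t4.7 p[ 0.5619 -0.0308  0.0427] ang-3.8 R51.0 push_ccw0.2 push_out-0.4 fz1.7 w0.21 yaw90.2
```

```bash
 set -e
python3 -m crank '-0.0025 -0.0006 0 0 0 0 -1' >/dev/null; python3 st.py -9 99
python3 -m crank '-0.0025 -0.0007 0 0 0 0 -1' >/dev/null; python3 st.py -9 99
python3 -m crank '-0.0025 -0.0008 0 0 0 0 -1' >/dev/null; python3 st.py -9 99
python3 -m crank '-0.0024 -0.0009 0 0 0 0 -1' >/dev/null; python3 st.py -9 99
python3 -m crank '-0.0024 -0.0010 0 0 0 0 -1' >/dev/null; python3 st.py -9 99
python3 -m crank '-0.0023 -0.0012 0 0 0 0 -1' >/dev/null; python3 st.py -9 99
python3 -m crank '-0.0023 -0.0013 0 0 0 0 -1' >/dev/null; python3 st.py -9 99
python3 plan.py -1.5 12 | sed -n '/inc/,$p'
```

```text
t4.8 p[ 0.5615 -0.0337  0.0428] ang-7.0 R50.9 push_ccw-0.1 push_out-1.4 fz1.3 w0.20 yaw90.2
t4.8 p[ 0.5611 -0.0365  0.0428] ang-10.2 R50.9 push_ccw-1.7 push_out-2.7 fz1.3 w0.20 yaw90.2
t5.0 p[ 0.5606 -0.0392  0.0429] ang-13.2 R50.9 push_ccw-4.5 push_out-0.7 fz-0.0 w0.20 yaw90.2
t5.0 p[ 0.56   -0.0416  0.043 ] ang-16.1 R51.0 push_ccw-6.2 push_out-0.5 fz-1.1 w0.20 yaw90.1
t5.2 p[ 0.5592 -0.0439  0.043 ] ang-18.8 R51.0 push_ccw-6.3 push_out-0.8 fz-0.8 w0.20 yaw90.1
t5.2 p[ 0.5584 -0.0462  0.0431] ang-21.6 R51.0 push_ccw-4.3 push_out-1.1 fz-1.4 w0.20 yaw90.1
t5.3 p[ 0.5573 -0.0487  0.0431] ang-24.7 R50.9 push_ccw-0.2 push_out-0.8 fz-0.9 w0.20 yaw90.1
inc:
 -0.0012 -0.0006 -0.0000
 -0.0012 -0.0006 -0.0000
 -0.0011 -0.0006 -0.0000
 -0.0011 -0.0007 -0.0000
 -0.0011 -0.0007 -0.0000
 -0.0011 -0.0007 -0.0000
 -0.0011 -0.0007 -0.0000
 -0.0011 -0.0008 -0.0000
 -0.0010 -0.0008 -0.0000
 -0.0010 -0.0008 -0.0000
 -0.0010 -0.0009 -0.0000
 -0.0010 -0.0009 -0.0000
```

```bash
 set -e
python3 -m crank '-0.0023 -0.0014 0 0 0 0 -1' >/dev/null; python3 st.py -8 99
python3 -m crank '-0.0022 -0.0015 0 0 0 0 -1' >/dev/null; python3 st.py -8 99
python3 -m crank '-0.0021 -0.0016 0 0 0 0 -1' >/dev/null; python3 st.py -8 99
python3 -m crank '-0.0020 -0.0017 0 0 0 0 -1' >/dev/null; python3 st.py -8 99
python3 -m crank '-0.0010 -0.0009 0 0 0 0 -1' >/dev/null; python3 st.py -8 99
python3 -m crank '-0.0010 -0.0009 0 0 0 0 -1' >/dev/null; python3 st.py -8 99
python3 -m crank '-0.0010 -0.0009 0 0 0 0 -1' >/dev/null; python3 st.py -8 99
python3 -m crank '-0.0010 -0.0010 0 0 0 0 -1' >/dev/null; python3 st.py -8 99
python3 -m crank '-0.0009 -0.0010 0 0 0 0 -1' >/dev/null; python3 st.py -8 99
python3 -m crank '-0.0009 -0.0010 0 0 0 0 -1' >/dev/null; python3 st.py -8 99
python3 -m crank '-0.0009 -0.0010 0 0 0 0 -1' >/dev/null; python3 st.py -8 99
python3 -m crank '-0.0018 -0.0020 0 0 0 0 -1' >/dev/null; python3 st.py -8 99
python3 -m crank '-0.0017 -0.0021 0 0 0 0 -1' >/dev/null; python3 st.py -8 99

```

```text
t5.5 p[ 0.556  -0.0514  0.0431] ang-28.0 R51.0 push_ccw0.5 push_out-2.1 fz-0.3 w0.20 yaw90.2
t5.5 p[ 0.5545 -0.054   0.0432] ang-31.3 R51.0 push_ccw-1.2 push_out-2.8 fz-1.0 w0.20 yaw90.2
t5.7 p[ 0.553  -0.0565  0.0432] ang-34.6 R51.0 push_ccw-0.3 push_out-2.5 fz-1.4 w0.20 yaw90.2
t5.8 p[ 0.5512 -0.0589  0.0432] ang-38.0 R51.0 push_ccw-0.3 push_out-2.7 fz-0.8 w0.20 yaw90.1
t5.8 p[ 0.5503 -0.0601  0.0432] ang-39.7 R51.0 push_ccw-3.5 push_out-2.0 fz-1.8 w0.20 yaw90.1
t6.0 p[ 0.5494 -0.0612  0.0432] ang-41.2 R51.1 push_ccw-3.3 push_out-1.4 fz-1.7 w0.20 yaw90.1
t6.0 p[ 0.5486 -0.0621  0.0432] ang-42.7 R51.1 push_ccw-5.6 push_out-1.4 fz-2.5 w0.20 yaw90.1
t6.2 p[ 0.5477 -0.063   0.0432] ang-44.0 R51.1 push_ccw-5.2 push_out-1.2 fz-2.1 w0.20 yaw90.1
t6.2 p[ 0.547  -0.0638  0.0432] ang-45.3 R51.1 push_ccw-5.7 push_out-0.8 fz-2.0 w0.20 yaw90.1
t6.3 p[ 0.5462 -0.0646  0.0432] ang-46.5 R51.1 push_ccw-6.4 push_out-1.5 fz-2.4 w0.20 yaw90.1
t6.5 p[ 0.5454 -0.0653  0.0433] ang-47.7 R51.1 push_ccw-6.1 push_out0.0 fz-2.6 w0.20 yaw90.1
t6.5 p[ 0.5436 -0.0669  0.0432] ang-50.4 R51.1 push_ccw-4.9 push_out0.5 fz-1.7 w0.20 yaw90.1
t6.7 p[ 0.5414 -0.0685  0.0432] ang-53.5 R51.1 push_ccw-0.6 push_out-2.4 fz-1.5 w0.20 yaw90.1
```

```bash
 set -e
python3 -m crank '-0.0015 -0.0021 0 0 0 0 -1' >/dev/null; python3 st.py -8 99
python3 -m crank '-0.0014 -0.0022 0 0 0 0 -1' >/dev/null; python3 st.py -8 99
python3 -m crank '-0.0012 -0.0023 0 0 0 0 -1' >/dev/null; python3 st.py -8 99
python3 -m crank '-0.0011 -0.0023 0 0 0 0 -1' >/dev/null; python3 st.py -8 99
python3 -m crank '-0.0005 -0.0012 0 0 0 0 -1' >/dev/null; python3 st.py -8 99
python3 -m crank '-0.0005 -0.0012 0 0 0 0 -1' >/dev/null; python3 st.py -8 99
python3 -m crank '-0.0004 -0.0013 0 0 0 0 -1' >/dev/null; python3 st.py -8 99
python3 -m crank '-0.0004 -0.0013 0 0 0 0 -1' >/dev/null; python3 st.py -8 99
python3 -m crank '-0.0004 -0.0013 0 0 0 0 -1' >/dev/null; python3 st.py -8 99
python3 -m crank '-0.0003 -0.0013 0 0 0 0 -1' >/dev/null; python3 st.py -8 99
python3 -m crank '-0.0003 -0.0013 0 0 0 0 -1' >/dev/null; python3 st.py -8 99
python3 -m crank '-0.0004 -0.0026 0 0 0 0 -1' >/dev/null; python3 st.py -8 99
python3 -m crank '-0.0002 -0.0026 0 0 0 0 -1' >/dev/null; python3 st.py -8 99

```

```text
t6.8 p[ 0.5389 -0.0702  0.0431] ang-56.8 R51.0 push_ccw0.8 push_out-3.0 fz0.0 w0.20 yaw90.2
t6.8 p[ 0.5363 -0.0719  0.0431] ang-60.3 R51.1 push_ccw-0.7 push_out-1.6 fz-0.8 w0.20 yaw90.2
t7.0 p[ 0.5336 -0.0733  0.0431] ang-63.7 R51.1 push_ccw-1.5 push_out-2.5 fz-0.1 w0.20 yaw90.2
t7.0 p[ 0.5309 -0.0746  0.0431] ang-67.1 R51.1 push_ccw0.4 push_out-2.2 fz0.7 w0.20 yaw90.2
t7.2 p[ 0.5295 -0.0752  0.0431] ang-68.8 R51.1 push_ccw-2.7 push_out-0.6 fz-1.7 w0.20 yaw90.2
t7.2 p[ 0.5283 -0.0757  0.0431] ang-70.3 R51.2 push_ccw-3.5 push_out0.1 fz-0.6 w0.20 yaw90.1
t7.3 p[ 0.5272 -0.076   0.0431] ang-71.5 R51.2 push_ccw-4.8 push_out-0.4 fz-2.0 w0.20 yaw90.1
t7.5 p[ 0.5262 -0.0764  0.0431] ang-72.8 R51.2 push_ccw-3.9 push_out1.5 fz-3.0 w0.20 yaw90.1
t7.5 p[ 0.5252 -0.0767  0.0432] ang-73.9 R51.2 push_ccw-5.3 push_out1.6 fz-3.0 w0.20 yaw90.1
t7.7 p[ 0.5242 -0.0769  0.0432] ang-75.0 R51.1 push_ccw-6.7 push_out1.0 fz-3.3 w0.20 yaw90.1
t7.8 p[ 0.5234 -0.0771  0.0432] ang-76.0 R51.1 push_ccw-6.3 push_out0.9 fz-4.0 w0.20 yaw90.1
t7.8 p[ 0.5213 -0.0775  0.0432] ang-78.3 R51.0 push_ccw-5.9 push_out0.6 fz-3.3 w0.20 yaw90.1
t8.0 p[ 0.5191 -0.0777  0.0432] ang-80.8 R50.9 push_ccw-3.0 push_out-2.0 fz-1.5 w0.20 yaw90.2
```

```bash
 set -e
python3 -m crank '0.0000 -0.0026 0 0 0 0 -1' >/dev/null; python3 st.py -8 99
python3 -m crank '0.0001 -0.0026 0 0 0 0 -1' >/dev/null; python3 st.py -8 99
python3 -m crank '0.0002 -0.0026 0 0 0 0 -1' >/dev/null; python3 st.py -8 99
python3 -m crank '0.0003 -0.0026 0 0 0 0 -1' >/dev/null; python3 st.py -8 99
python3 -m crank '0.0002 -0.0013 0 0 0 0 -1' >/dev/null; python3 st.py -8 99
python3 -m crank '0.0003 -0.0013 0 0 0 0 -1' >/dev/null; python3 st.py -8 99
python3 -m crank '0.0003 -0.0013 0 0 0 0 -1' >/dev/null; python3 st.py -8 99
python3 -m crank '0.0003 -0.0013 0 0 0 0 -1' >/dev/null; python3 st.py -8 99
python3 -m crank '0.0003 -0.0013 0 0 0 0 -1' >/dev/null; python3 st.py -8 99
python3 -m crank '0.0004 -0.0013 0 0 0 0 -1' >/dev/null; python3 st.py -8 99
python3 -m crank '0.0004 -0.0013 0 0 0 0 -1' >/dev/null; python3 st.py -8 99
python3 -m crank '0.0004 -0.0013 0 0 0 0 -1' >/dev/null; python3 st.py -8 99
python3 -m crank '0.0004 -0.0013 0 0 0 0 -1' >/dev/null; python3 st.py -8 99

```

```text
t8.1 p[ 0.5163 -0.0779  0.0432] ang-84.0 R50.6 push_ccw0.5 push_out-5.5 fz0.1 w0.20 yaw90.2
t8.2 p[ 0.5132 -0.078   0.0432] ang-87.5 R50.6 push_ccw0.4 push_out-6.7 fz1.2 w0.20 yaw90.2
t8.2 p[ 0.5099 -0.0781  0.0431] ang-91.2 R50.6 push_ccw0.2 push_out-5.8 fz0.1 w0.20 yaw90.2
t8.3 p[ 0.5065 -0.078   0.0431] ang-95.1 R50.7 push_ccw0.4 push_out-3.3 fz0.3 w0.20 yaw90.2
t8.4 p[ 0.5043 -0.0778  0.043 ] ang-97.5 R50.8 push_ccw-2.3 push_out-1.7 fz0.7 w0.20 yaw90.2
t8.6 p[ 0.503  -0.0776  0.043 ] ang-99.1 R50.7 push_ccw-3.6 push_out-2.0 fz-0.6 w0.20 yaw90.2
t8.7 p[ 0.502  -0.0774  0.0431] ang-100.3 R50.7 push_ccw-4.1 push_out-2.7 fz-2.2 w0.20 yaw90.2
t8.8 p[ 0.5011 -0.0771  0.0432] ang-101.3 R50.6 push_ccw-4.1 push_out-1.5 fz-2.9 w0.20 yaw90.2
t8.8 p[ 0.5003 -0.0769  0.0432] ang-102.3 R50.5 push_ccw-6.1 push_out-2.2 fz-2.6 w0.20 yaw90.2
t8.9 p[ 0.4995 -0.0766  0.0433] ang-103.2 R50.4 push_ccw-5.4 push_out-2.6 fz-1.9 w0.20 yaw90.2
t9.1 p[ 0.4988 -0.0764  0.0434] ang-104.1 R50.4 push_ccw-6.4 push_out-3.2 fz-3.0 w0.20 yaw90.2
t9.2 p[ 0.498  -0.0761  0.0434] ang-104.9 R50.3 push_ccw-5.6 push_out-2.2 fz-3.7 w0.20 yaw90.2
t9.2 p[ 0.4973 -0.0759  0.0435] ang-105.8 R50.3 push_ccw-6.0 push_out-3.3 fz-3.9 w0.20 yaw90.2
```

```bash
 set -e
python3 -m crank '0.0008 -0.0025 0.0005 0 0 0 -1' >/dev/null; python3 st.py -8 99
python3 -m crank '0.0009 -0.0024 0.0003 0 0 0 -1' >/dev/null; python3 st.py -8 99
python3 -m crank '0.0009 -0.0024 0 0 0 0 -1' >/dev/null; python3 st.py -8 99
python3 -m crank '0.0010 -0.0024 0 0 0 0 -1' >/dev/null; python3 st.py -8 99
python3 -m crank '0.0011 -0.0024 0 0 0 0 -1' >/dev/null; python3 st.py -8 99
python3 -m crank '0.0012 -0.0023 0 0 0 0 -1' >/dev/null; python3 st.py -8 99
python3 -m crank '0.0014 -0.0022 0 0 0 0 -1' >/dev/null; python3 st.py -8 99
python3 -m crank '0.0008 -0.0011 0 0 0 0 -1' >/dev/null; python3 st.py -8 99
python3 -m crank '0.0008 -0.0011 0 0 0 0 -1' >/dev/null; python3 st.py -8 99
python3 -m crank '0.0008 -0.0010 0 0 0 0 -1' >/dev/null; python3 st.py -8 99
python3 -m crank '0.0008 -0.0010 0 0 0 0 -1' >/dev/null; python3 st.py -8 99
python3 -m crank '0.0009 -0.0010 0 0 0 0 -1' >/dev/null; python3 st.py -8 99
python3 -m crank '0.0009 -0.0010 0 0 0 0 -1' >/dev/null; python3 st.py -8 99

```

```text
t9.3 p[ 0.4956 -0.0754  0.0431] ang-107.8 R50.3 push_ccw-6.3 push_out-6.9 fz1.3 w0.20 yaw90.2
t9.4 p[ 0.4936 -0.0748  0.0429] ang-110.2 R50.4 push_ccw-3.9 push_out-6.6 fz2.7 w0.20 yaw90.2
t9.6 p[ 0.4909 -0.0739  0.0428] ang-113.4 R50.6 push_ccw-0.0 push_out-0.9 fz-0.0 w0.20 yaw90.2
t9.7 p[ 0.4877 -0.0727  0.0426] ang-117.3 R50.8 push_ccw-0.0 push_out2.4 fz-0.8 w0.20 yaw90.2
t9.8 p[ 0.4848 -0.0712  0.0425] ang-120.9 R51.0 push_ccw0.2 push_out5.9 fz-0.7 w0.20 yaw90.2
t9.8 p[ 0.4823 -0.0696  0.0424] ang-124.2 R50.9 push_ccw-0.9 push_out6.5 fz-1.0 w0.20 yaw90.2
t9.9 p[ 0.4802 -0.0679  0.0425] ang-127.3 R50.8 push_ccw-3.4 push_out4.9 fz-0.5 w0.20 yaw90.2
t10.1 p[ 0.4794 -0.0669  0.0425] ang-128.7 R50.6 push_ccw-4.0 push_out1.0 fz0.0 w0.20 yaw90.2
t10.2 p[ 0.4786 -0.0662  0.0426] ang-129.9 R50.5 push_ccw-3.5 push_out0.5 fz-0.5 w0.20 yaw90.2
t10.2 p[ 0.478  -0.0655  0.0427] ang-131.0 R50.4 push_ccw-6.6 push_out0.5 fz-0.7 w0.20 yaw90.2
t10.3 p[ 0.4776 -0.065   0.0428] ang-131.6 R50.2 push_ccw-8.9 push_out-0.8 fz-0.9 w0.20 yaw90.2
STOP
```

```bash
 set -e
python3 -m crank '0.0004 -0.0005 0 0 0 0 -1' >/dev/null; python3 st.py -12 99
python3 -m crank '0.0005 -0.0005 0 0 0 0 -1' >/dev/null; python3 st.py -12 99
python3 -m crank '0.0005 -0.0005 0 0 0 0 -1' >/dev/null; python3 st.py -12 99
python3 -m crank '0.0005 -0.0005 0 0 0 0 -1' >/dev/null; python3 st.py -12 99

```

```text
t10.4 p[ 0.4778 -0.065   0.0429] ang-131.5 R50.1 push_ccw-8.1 push_out-1.2 fz-2.4 w0.20 yaw90.3
t10.6 p[ 0.4778 -0.0649  0.043 ] ang-131.6 R50.0 push_ccw-8.1 push_out-2.6 fz-3.8 w0.20 yaw90.3
t10.7 p[ 0.4778 -0.0649  0.043 ] ang-131.7 R50.0 push_ccw-8.6 push_out-1.9 fz-4.0 w0.20 yaw90.3
t10.8 p[ 0.4777 -0.0648  0.043 ] ang-131.7 R50.0 push_ccw-8.1 push_out-1.6 fz-4.3 w0.20 yaw90.3
```

```bash
 set -e
python3 -m crank '0.0008 -0.0009 0 0 0 0 -1' >/dev/null; python3 st.py -12 99
python3 -m crank '0.0011 -0.0012 0 0 0 0 -1' >/dev/null; python3 st.py -12 99
python3 -m crank '0.0013 -0.0014 0 0 0 0 -1' >/dev/null; python3 st.py -12 99

```

```text
t10.8 p[ 0.4775 -0.0646  0.0431] ang-132.1 R50.0 push_ccw-8.9 push_out-1.7 fz-4.3 w0.20 yaw90.3
t10.9 p[ 0.4772 -0.0641  0.0432] ang-132.7 R49.8 push_ccw-12.5 push_out-4.6 fz-3.9 w0.20 yaw90.3
STOP
```

```bash
 set -e
python3 -m crank '-0.0017 0.0020 0.0004 0 0 0 -1' >/dev/null; python3 st.py -20 10
python3 -m crank '-0.0016 0.0021 0 0 0 0 -1' >/dev/null; python3 st.py -12 10
python3 -m crank '-0.0015 0.0022 0 0 0 0 -1' >/dev/null; python3 st.py -12 10
python3 -m crank '-0.0014 0.0022 0 0 0 0 -1' >/dev/null; python3 st.py -12 10
python3 -m crank '-0.0012 0.0023 0 0 0 0 -1' >/dev/null; python3 st.py -12 10
python3 -m crank '-0.0011 0.0024 0 0 0 0 -1' >/dev/null; python3 st.py -12 10
python3 -m crank '-0.0010 0.0024 0 0 0 0 -1' >/dev/null; python3 st.py -12 10
python3 -m crank '-0.0009 0.0025 0 0 0 0 -1' >/dev/null; python3 st.py -12 10
python3 -m crank '-0.0007 0.0025 0 0 0 0 -1' >/dev/null; python3 st.py -12 10
python3 -m crank '-0.0006 0.0026 0 0 0 0 -1' >/dev/null; python3 st.py -12 10
python3 -m crank '-0.0004 0.0026 0 0 0 0 -1' >/dev/null; python3 st.py -12 10
python3 -m crank '-0.0003 0.0026 0 0 0 0 -1' >/dev/null; python3 st.py -12 10

```

```text
t11.1 p[ 0.4789 -0.0661  0.0428] ang-129.7 R50.2 push_ccw-0.3 push_out-3.3 fz-0.1 w0.20 yaw90.3
t11.2 p[ 0.4803 -0.0677  0.0426] ang-127.4 R50.6 push_ccw0.1 push_out1.0 fz-1.4 w0.20 yaw90.3
t11.2 p[ 0.4821 -0.0692  0.0425] ang-124.8 R50.7 push_ccw0.2 push_out3.1 fz0.2 w0.20 yaw90.3
t11.3 p[ 0.484  -0.0705  0.0425] ang-122.1 R50.7 push_ccw0.5 push_out1.2 fz0.9 w0.20 yaw90.3
t11.4 p[ 0.4862 -0.0717  0.0426] ang-119.3 R50.7 push_ccw0.7 push_out-1.7 fz2.3 w0.20 yaw90.3
t11.6 p[ 0.4886 -0.0729  0.0426] ang-116.3 R50.6 push_ccw0.2 push_out-2.4 fz1.6 w0.20 yaw90.3
t11.7 p[ 0.491  -0.074   0.0427] ang-113.2 R50.6 push_ccw0.9 push_out-2.2 fz2.1 w0.20 yaw90.3
t11.8 p[ 0.4936 -0.0751  0.0428] ang-110.0 R50.6 push_ccw-0.9 push_out-2.7 fz2.2 w0.20 yaw90.3
t11.8 p[ 0.4963 -0.076   0.0429] ang-106.9 R50.6 push_ccw0.8 push_out-3.9 fz1.8 w0.20 yaw90.3
t11.9 p[ 0.4992 -0.0767  0.043 ] ang-103.5 R50.6 push_ccw-0.4 push_out-4.6 fz1.3 w0.20 yaw90.3
t12.1 p[ 0.5021 -0.0773  0.043 ] ang-100.2 R50.6 push_ccw0.8 push_out-4.1 fz0.7 w0.20 yaw90.3
t12.2 p[ 0.5051 -0.0778  0.0431] ang-96.7 R50.6 push_ccw0.2 push_out-4.7 fz0.7 w0.20 yaw90.3
```

```bash
 set -e
python3 -m crank '-0.0002 0.0026 0 0 0 0 -1' >/dev/null; python3 st.py -12 10
python3 -m crank '0 0.0026 0 0 0 0 -1' >/dev/null; python3 st.py -12 10
python3 -m crank '0.0001 0.0026 0 0 0 0 -1' >/dev/null; python3 st.py -12 10
python3 -m crank '0.0003 0.0026 0 0 0 0 -1' >/dev/null; python3 st.py -12 10
python3 -m crank '0.0005 0.0026 0 0 0 0 -1' >/dev/null; python3 st.py -12 10
python3 -m crank '0.0006 0.0025 0 0 0 0 -1' >/dev/null; python3 st.py -12 10
python3 -m crank '0.0008 0.0025 0 0 0 0 -1' >/dev/null; python3 st.py -12 10
python3 -m crank '0.0009 0.0025 0 0 0 0 -1' >/dev/null; python3 st.py -12 10
python3 -m crank '0.0010 0.0024 0 0 0 0 -1' >/dev/null; python3 st.py -12 10

```

```text
t12.2 p[ 0.5081 -0.0781  0.0432] ang-93.3 R50.6 push_ccw0.4 push_out-3.6 fz0.4 w0.20 yaw90.3
t12.3 p[ 0.5109 -0.0781  0.0433] ang-90.1 R50.6 push_ccw1.9 push_out-4.1 fz1.5 w0.20 yaw90.3
t12.4 p[ 0.5134 -0.078   0.0432] ang-87.3 R50.6 push_ccw3.7 push_out-5.7 fz3.0 w0.20 yaw90.3
t12.6 p[ 0.5156 -0.0778  0.0432] ang-84.8 R50.5 push_ccw5.8 push_out-8.5 fz4.2 w0.20 yaw90.3
t12.7 p[ 0.5178 -0.0775  0.0432] ang-82.3 R50.5 push_ccw6.3 push_out-9.5 fz5.6 w0.20 yaw90.3
t12.8 p[ 0.52   -0.0772  0.0433] ang-79.7 R50.5 push_ccw5.1 push_out-10.1 fz6.4 w0.20 yaw90.3
t12.8 p[ 0.5226 -0.0767  0.0434] ang-76.8 R50.5 push_ccw3.6 push_out-7.1 fz2.8 w0.20 yaw90.3
t12.9 p[ 0.5257 -0.076   0.0436] ang-73.2 R50.7 push_ccw-0.1 push_out-4.0 fz-1.2 w0.20 yaw90.3
t13.1 p[ 0.5286 -0.0751  0.0436] ang-69.6 R50.7 push_ccw1.0 push_out-3.2 fz-1.6 w0.20 yaw90.3
```

```bash
 set -e
python3 -m crank '0.0010 0.0024 0.0004 0 0 0 -1' >/dev/null; python3 st.py -12 10
python3 -m crank '0.0011 0.0024 0.0002 0 0 0 -1' >/dev/null; python3 st.py -12 10
python3 -m crank '0.0012 0.0023 0 0 0 0 -1' >/dev/null; python3 st.py -12 10
python3 -m crank '0.0013 0.0022 0 0 0 0 -1' >/dev/null; python3 st.py -12 10
python3 -m crank '0.0014 0.0022 0 0 0 0 -1' >/dev/null; python3 st.py -12 10
python3 -m crank '0.0015 0.0021 0 0 0 0 -1' >/dev/null; python3 st.py -12 10
python3 -m crank '0.0016 0.0020 0 0 0 0 -1' >/dev/null; python3 st.py -12 10
python3 -m crank '0.0017 0.0019 0 0 0 0 -1' >/dev/null; python3 st.py -12 10
python3 -m crank '0.0018 0.0018 0 0 0 0 -1' >/dev/null; python3 st.py -12 10
python3 -m crank '0.0019 0.0018 0 0 0 0 -1' >/dev/null; python3 st.py -12 10

```

```text
t13.2 p[ 0.5317 -0.074   0.0434] ang-66.0 R50.9 push_ccw-0.2 push_out-4.0 fz1.4 w0.20 yaw90.3
t13.2 p[ 0.5346 -0.0728  0.0433] ang-62.5 R51.0 push_ccw-0.6 push_out-2.6 fz1.5 w0.20 yaw90.3
t13.3 p[ 0.537  -0.0714  0.0433] ang-59.4 R51.0 push_ccw2.7 push_out-2.7 fz3.3 w0.20 yaw90.3
t13.4 p[ 0.5391 -0.0699  0.0433] ang-56.5 R50.9 push_ccw4.6 push_out-4.8 fz3.7 w0.20 yaw90.3
t13.6 p[ 0.541  -0.0685  0.0433] ang-53.8 R50.8 push_ccw5.2 push_out-4.7 fz3.7 w0.20 yaw90.3
t13.7 p[ 0.5429 -0.0671  0.0434] ang-51.1 R50.8 push_ccw6.4 push_out-4.8 fz3.9 w0.20 yaw90.4
t13.8 p[ 0.5448 -0.0655  0.0434] ang-48.3 R50.9 push_ccw2.7 push_out-3.7 fz2.7 w0.20 yaw90.4
t13.8 p[ 0.5469 -0.0637  0.0434] ang-45.2 R50.9 push_ccw-0.2 push_out-1.8 fz0.9 w0.20 yaw90.4
t13.9 p[ 0.5489 -0.0616  0.0435] ang-42.0 R51.0 push_ccw-0.6 push_out-0.4 fz0.8 w0.20 yaw90.4
t14.1 p[ 0.5508 -0.0594  0.0434] ang-38.7 R51.0 push_ccw-0.1 push_out-0.9 fz2.0 w0.20 yaw90.4
```

```bash
 set -e
python3 -m crank '0.0021 0.0016 0.0004 0 0 0 -1' >/dev/null; python3 st.py -12 10
python3 -m crank '0.0021 0.0015 0 0 0 0 -1' >/dev/null; python3 st.py -12 10
python3 -m crank '0.0022 0.0014 0 0 0 0 -1' >/dev/null; python3 st.py -12 10
python3 -m crank '0.0023 0.0013 0 0 0 0 -1' >/dev/null; python3 st.py -12 10
python3 -m crank '0.0023 0.0011 0 0 0 0 -1' >/dev/null; python3 st.py -12 10
python3 -m crank '0.0024 0.0010 0 0 0 0 -1' >/dev/null; python3 st.py -12 10
python3 -m crank '0.0024 0.0009 0 0 0 0 -1' >/dev/null; python3 st.py -12 10
python3 -m crank '0.0025 0.0008 0 0 0 0 -1' >/dev/null; python3 st.py -12 10
python3 -m crank '0.0025 0.0006 0 0 0 0 -1' >/dev/null; python3 st.py -12 10

```

```text
t14.2 p[ 0.5527 -0.057   0.0431] ang-35.3 R51.1 push_ccw0.2 push_out-1.5 fz5.1 w0.20 yaw90.4
t14.2 p[ 0.5543 -0.0546  0.0432] ang-32.0 R51.1 push_ccw0.9 push_out0.1 fz4.3 w0.20 yaw90.4
t14.3 p[ 0.5557 -0.0522  0.0432] ang-28.9 R51.0 push_ccw4.2 push_out-0.5 fz4.6 w0.20 yaw90.4
t14.4 p[ 0.5568 -0.0498  0.0432] ang-25.9 R50.9 push_ccw4.0 push_out-1.5 fz4.0 w0.20 yaw90.4
t14.6 p[ 0.5578 -0.0475  0.0432] ang-23.1 R50.9 push_ccw6.0 push_out-1.0 fz4.8 w0.20 yaw90.4
t14.7 p[ 0.5587 -0.0451  0.0432] ang-20.3 R50.9 push_ccw5.2 push_out-1.5 fz4.1 w0.20 yaw90.4
t14.8 p[ 0.5596 -0.0427  0.0432] ang-17.3 R50.9 push_ccw2.4 push_out-0.2 fz4.2 w0.20 yaw90.4
t14.8 p[ 0.5604 -0.0399  0.0432] ang-14.1 R50.9 push_ccw-0.8 push_out-0.7 fz2.8 w0.20 yaw90.4
t14.9 p[ 0.5609 -0.037   0.0431] ang-10.8 R50.8 push_ccw0.2 push_out0.6 fz3.4 w0.20 yaw90.4
```

```bash
 set -e
python3 -m crank '0.0026 0.0004 0 0 0 0 -1' >/dev/null; python3 st.py -12 10
python3 -m crank '0.0026 0.0003 0 0 0 0 -1' >/dev/null; python3 st.py -12 10
python3 -m crank '0.0026 0.0001 0 0 0 0 -1' >/dev/null; python3 st.py -12 10
python3 -m crank '0.0026 0 0 0 0 0 -1' >/dev/null; python3 st.py -12 10
python3 -m crank '0.0026 -0.0002 0 0 0 0 -1' >/dev/null; python3 st.py -12 10
python3 -m crank '0.0026 -0.0003 0 0 0 0 -1' >/dev/null; python3 st.py -12 10
python3 -m crank '0.0026 -0.0004 0 0 0 0 -1' >/dev/null; python3 st.py -12 10
python3 -m crank '0.0025 -0.0006 0 0 0 0 -1' >/dev/null; python3 st.py -12 10
python3 -m crank '0.0025 -0.0007 0 0 0 0 -1' >/dev/null; python3 st.py -12 10

```

```text
t15.1 p[ 0.5614 -0.034   0.0431] ang-7.4 R50.8 push_ccw0.2 push_out-0.4 fz3.3 w0.20 yaw90.4
t15.2 p[ 0.5616 -0.0311  0.0431] ang-4.0 R50.7 push_ccw0.2 push_out0.6 fz2.8 w0.20 yaw90.4
t15.2 p[ 0.5617 -0.0282  0.0431] ang-0.8 R50.7 push_ccw1.7 push_out0.1 fz2.7 w0.20 yaw90.4
t15.3 p[ 0.5617 -0.0255  0.0431] ang2.3 R50.7 push_ccw5.7 push_out0.8 fz4.2 w0.20 yaw90.4
t15.4 p[ 0.5614 -0.0229  0.043 ] ang5.2 R50.7 push_ccw6.5 push_out0.3 fz2.3 w0.20 yaw90.4
t15.6 p[ 0.5611 -0.0204  0.043 ] ang8.1 R50.6 push_ccw5.8 push_out0.9 fz2.8 w0.20 yaw90.4
t15.7 p[ 0.5606 -0.0178  0.043 ] ang11.0 R50.6 push_ccw3.0 push_out1.6 fz3.2 w0.21 yaw90.4
t15.8 p[ 0.56   -0.0152  0.043 ] ang14.1 R50.5 push_ccw-0.3 push_out-0.1 fz3.0 w0.20 yaw90.4
t15.8 p[ 0.5591 -0.0124  0.0429] ang17.5 R50.4 push_ccw-0.0 push_out0.0 fz4.8 w0.20 yaw90.4
```

```bash
 set -e
python3 -m crank '0.0025 -0.0008 0 0 0 0 -1' >/dev/null; python3 st.py -12 10
python3 -m crank '0.0024 -0.0009 0 0 0 0 -1' >/dev/null; python3 st.py -12 10
python3 -m crank '0.0024 -0.0010 0 0 0 0 -1' >/dev/null; python3 st.py -12 10
python3 -m crank '0.0023 -0.0011 0 0 0 0 -1' >/dev/null; python3 st.py -12 10
python3 -m crank '0.0023 -0.0013 0 0 0 0 -1' >/dev/null; python3 st.py -12 10
python3 -m crank '0.0022 -0.0014 0 0 0 0 -1' >/dev/null; python3 st.py -12 10
python3 -m crank '0.0021 -0.0015 0 0 0 0 -1' >/dev/null; python3 st.py -12 10
python3 -m crank '0.0020 -0.0016 0 0 0 0 -1' >/dev/null; python3 st.py -12 10

```

```text
t15.9 p[ 0.5581 -0.0095  0.0429] ang20.9 R50.4 push_ccw0.3 push_out1.3 fz3.8 w0.20 yaw90.4
t16.1 p[ 0.557  -0.0068  0.0428] ang24.2 R50.4 push_ccw-0.5 push_out1.6 fz4.6 w0.20 yaw90.4
t16.1 p[ 0.5556 -0.0041  0.0427] ang27.6 R50.4 push_ccw1.1 push_out2.5 fz3.7 w0.20 yaw90.4
t16.2 p[ 0.5544 -0.0017  0.0427] ang30.7 R50.4 push_ccw3.9 push_out3.8 fz3.1 w0.20 yaw90.4
t16.4 p[5.53e-01 5.00e-04 4.26e-02] ang33.7 R50.5 push_ccw4.5 push_out3.7 fz2.6 w0.20 yaw90.4
t16.4 p[0.5516 0.0025 0.0426] ang36.5 R50.4 push_ccw5.9 push_out4.8 fz4.2 w0.20 yaw90.4
t16.6 p[0.5501 0.0044 0.0425] ang39.2 R50.4 push_ccw4.7 push_out5.4 fz3.6 w0.20 yaw90.5
t16.6 p[0.5484 0.0062 0.0425] ang42.0 R50.3 push_ccw2.6 push_out3.9 fz4.8 w0.20 yaw90.5
```

```bash
 set -e
python3 -m crank '0.0019 -0.0017 0 0 0 0 -1' >/dev/null; python3 st.py -12 10
python3 -m crank '0 0 0 0 0 0 -1' >/dev/null; python3 st.py -12 10
python3 -m crank '0 0 0 0 0 0 -1' >/dev/null; python3 st.py -12 10

```

```text
t16.8 p[0.5463 0.0081 0.0424] ang45.2 R50.2 push_ccw-0.4 push_out2.5 fz5.7 w0.20 yaw90.5
t16.9 p[0.546  0.0084 0.0424] ang45.8 R50.1 push_ccw0.4 push_out2.4 fz4.7 w0.20 yaw90.5
t16.9 p[0.5458 0.0086 0.0424] ang46.0 R50.1 push_ccw0.2 push_out2.2 fz5.2 w0.20 yaw90.5
```

```bash
 set -e
python3 -m crank '0 0 0 0 0 0 -0.3;0 0 0 0 0 0 0;0 0 0 0 0 0 0;0 0 0 0 0 0 0;0 0 0 0 0 0 0' >/dev/null; python3 st.py
python3 -m crank '0 0 -0.02 0 0 0 0;0 0 -0.05 0 0 0 0;0 0 -0.09 0 0 0 0;0 0 -0.11 0 0 0 0;0 0 -0.11 0 0 0 0' >/dev/null; python3 st.py
python3 -m crank '0.05 0.01 0 0 0 0 -1;0.10 0.02 0 0 0 0 -1;0.11 0.025 0 0 0 0 -1;0.11 0.025 0 0 0 0 -1;0.11 0.025 0 0 0 0 -1;0.11 0.025 0 0 0 0 -1' >/dev/null; python3 st.py
python3 -c "
from rig import bot
import cv2,numpy as np
from h import proj
o=bot.get_obs();c=bot.read_camera('wrist');M=np.array(c['mount']);R=np.array(o['tcp_rot'])
X=np.eye(4);X[:3,:3]=R;X[:3,3]=o['position'];W=np.linalg.inv(X@M)
c['rvec']=cv2.Rodrigues(W[:3,:3])[0];c['tvec']=W[:3,3];c.pop('mount');np.savez('wr1.npz',**c)
cv2.imwrite('pics/wr1.png',cv2.convertScaleAbs(c['pixels'][...,::-1],alpha=1.6))
print(proj(c,[[.584,.178,.051],[.553,.113,.047],o['position']]).round())
s=bot.read_camera('top');np.savez('top1.npz',**s);cv2.imwrite('pics/top1.png',s['pixels'][...,::-1])"
```

```text
t17.4 p[0.5458 0.0086 0.0424] ang46.0 R50.2 push_ccw-0.1 push_out-0.4 fz-0.3 w0.50 yaw90.5
t17.9 p[0.546  0.0095 0.1553] ang46.6 R50.9 push_ccw0.3 push_out0.2 fz0.2 w0.50 yaw90.5
t18.6 p[0.5695 0.1186 0.1544] ang68.2 R157.3 push_ccw-0.1 push_out-0.2 fz-0.8 w0.00 yaw90.4
[[335. 126.]
 [297. 202.]
 [319. 259.]]
```

View pics/wr1.png

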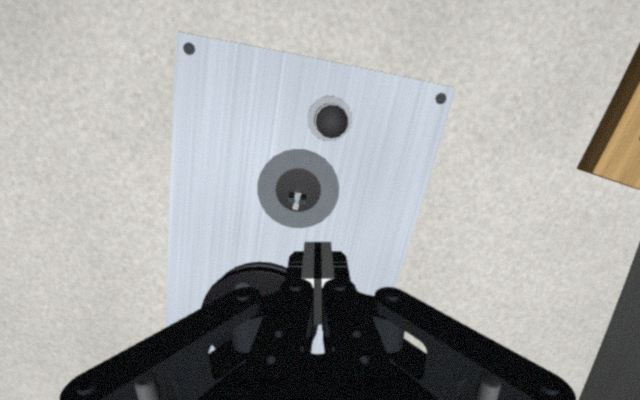

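```bash
 set -e
python3 -m crank '0.03 0.007 0 0 0 0 -1;0.061 0.013 0 0 0 0 -1;0.061 0.013 0.04 0 0 0 -1;0.061 0.013 0.08 0 0 0 -1;0.061 0.013 0.095 0 0 0 -1;0.061 0.013 0.095 0 0 0 -1;0.061 0.013 0.095 0 0 0 -1' >/dev/null; python3 st.py
python3 -m crank '0 0 0.004 0 0 0 -1;0 0 0.004 0 0 0 -1' >/dev/null; python3 st.py
python3 -m crank '0 0 0.003 0 0 0 -1;0 0 0.003 0 0 0 -1' >/dev/null; python3 st.py
python3 -m crank '0 0 0.003 0 0 0 -1;0 0 0.003 0 0 0 -1' >/dev/null; python3 st.py
python3 -m crank '0 0 0.003 0 0 0 -1;0 0 0.003 0 0 0 -1' >/dev/null; python3 st.py
```

```text
t19.4 p[0.5848 0.1784 0.0604] ang70.3 R218.7 push_ccw0.3 push_out0.2 fz0.5 w0.00 yaw90.3
t19.6 p[0.5858 0.1783 0.0577] ang70.0 R219.0 push_ccw0.2 push_out-0.0 fz-0.3 w0.00 yaw90.3
t19.8 p[0.5861 0.1784 0.0551] ang70.0 R219.1 push_ccw0.2 push_out0.0 fz-0.8 w0.00 yaw90.3
t19.9 p[0.5861 0.1783 0.0518] ang70.0 R219.1 push_ccw0.8 push_out0.1 fz-0.5 w0.00 yaw90.3
t20.1 p[0.5862 0.1784 0.0486] ang69.9 R219.1 push_ccw1.1 push_out-0.7 fz-0.0 w0.00 yaw90.3
```

```bash
 set -e
python3 -m crank '0.001 -0.002 0.002 0 0 0 -1;0.001 -0.002 0.002 0 0 0 -1' >/dev/null; python3 st.py
python3 -m crank '0 0 0.002 0 0 0 -1;0 0 0.002 0 0 0 -1' >/dev/null; python3 st.py
python3 -m crank '0 0 0.002 0 0 0 -1;0 0 0.002 0 0 0 -1' >/dev/null; python3 st.py
python3 -m crank '0 0 0.002 0 0 0 -1;0 0 0.002 0 0 0 -1' >/dev/null; python3 st.py
```

```text
t20.4 p[0.5842 0.1795 0.0464] ang70.5 R219.5 push_ccw1.6 push_out-0.1 fz2.5 w-0.00 yaw90.3
t20.6 p[0.5843 0.1795 0.0442] ang70.5 R219.5 push_ccw0.7 push_out0.4 fz2.7 w0.00 yaw90.3
t20.8 p[0.5843 0.1794 0.042 ] ang70.5 R219.5 push_ccw1.0 push_out-0.2 fz2.4 w-0.00 yaw90.3
t20.9 p[0.5844 0.1795 0.0405] ang70.5 R219.6 push_ccw-2.3 push_out1.1 fz13.3 w-0.00 yaw90.3
```

```bash
 set -e
python3 -m crank '0 0 0.0015 0 0 0 -1;0 0 0.0015 0 0 0 -1' >/dev/null; python3 st.py
python3 -m crank '0 0 0.0015 0 0 0 -1;0 0 0.0015 0 0 0 -1' >/dev/null; python3 st.py
python3 -m crank '0 0 -0.02 0 0 0 -1;0 0 -0.06 0 0 0 -1;0 0 -0.11 0 0 0 -1;0 0 -0.11 0 0 0 -1;-0.1 0 -0.12 0 0 0 -1;-0.1 0 -0.12 0 0 0 -1;-0.1 0 -0.12 0 0 0 -1;-0.1 0 -0.12 0 0 0 -1' >/dev/null; python3 st.py
python3 -c "
from rig import bot
import cv2,numpy as np
a=bot.read_camera('scene')['pixels'][...,::-1];b=cv2.imread('pics/scene0.png');w=bot.read_camera('wrist')['pixels'][...,::-1]
f=lambda m:cv2.resize(cv2.convertScaleAbs(m[180:250,270:420],alpha=1.8),(600,280),interpolation=3)
cv2.imwrite('pics/end.png',np.vstack([f(b),f(a)]));cv2.imwrite('pics/wr2.png',cv2.convertScaleAbs(w,alpha=1.6))"
```

```text
t21.1 p[0.5845 0.1795 0.0402] ang70.5 R219.7 push_ccw-4.9 push_out4.3 fz28.1 w-0.00 yaw90.3
t21.4 p[0.5845 0.1795 0.0402] ang70.4 R219.7 push_ccw-7.9 push_out3.8 fz32.0 w0.00 yaw90.3
t22.1 p[0.5821 0.0793 0.1608] ang56.4 R128.3 push_ccw0.2 push_out-0.9 fz0.5 w0.00 yaw90.2
```

View pics/end.png

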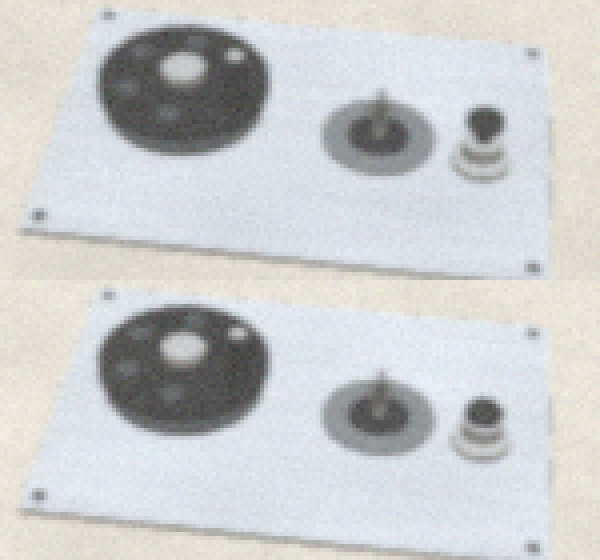

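```bash
python3 -c "
from rig import bot
print(bot.finish_job())"
```

```text
the job is handed in; nothing more can be done
None
```

The job is handed in at about 22 s of the 72 s allowed. The dial went to its stop and back five clicks, and the lock plunger is pressed down.

- **Down to the stop:** I gripped the knob at 25 N and turned the dial clockwise past five clicks. It then met the stop, where the load rose to 12.5 N, well past the roughly 6 N of a click. I did not push further.
- **Five clicks up:** After about 38° of free play, I counted five clicks counter-clockwise at knob angles of about −77°, −48°, −17°, 12° and 42°. Each was a rise to about 6 N followed by a drop to about 0, evenly spaced about 30° apart. I stopped just after the fifth, unloaded, and let go.
- **Lock plunger:** I pressed it with shut fingers, needing about 2.5 N, from 46 mm down to a hard bottom at 40.2 mm. There it took up to 32 N, so I pressed harder at the bottom than I had planned (about 20 N).
- **Last checks:** In the final camera picture, by eye, the plunger is lower by roughly 10 mm and the knob and cutter look unchanged. The arm is clear, with wrist force near zero.

**Limits of the checks:**
- The cutter setting could not be read, so the click count rests on feel alone.
- I felt no clear contact at the expected 51 mm plunger height, only from about 46 mm.
- I did not inspect the bowl, spindle and spanner again at the end, though the arm touched nothing near them.

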